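Shut a board test fixture, power it and start the test

TASK

Push the open lid of the board test fixture down with your fingertips until the catch at its front snaps over and holds it shut; only then switch the fixture on by pressing down the raised end of the mains rocker on the left of its panel until it tips fully over, and after that press the flat steel start button on the right fully home and let it come back up. The board must never meet the probes with the mains on, so mind the order; leave the mushroom-shaped stop button in the middle alone. Force nothing, and neither pick up nor disturb any of the things lying about.

Things in the scene. Friction and masses are not known exactly. Their poses are not given: they have to be found in the camera images.
- fixture: Fixed desktop board test fixture: grey metal housing 270 (x) x 250 (y) x 60 mm high. Origin at the centre of its underside; x to its rear, y to its left seen from the front, z up; the front (-x) faces roughly the robot. In the panel's row on top, 100 mm ahead of the centre, stand the rocker (y = +85 mm), the stop button (y = 0) and the start button (y = -85 mm).
- lid_hinge (a point): Middle of the lid's hinge axis (along the fixture's y), 120 mm behind the fixture's centre, 85 mm above the bench. The lid: a dark frame with a clear pane, 163 x 190 x 10 mm, its mid-plane through the hinge axis; shut, it lies level with its top 90 mm above the bench.
- lid_edge (a point): Middle of the lid's upper front edge, 155 mm from the hinge axis; moves with the lid and is up at the start. Push down on top near this edge, anywhere along it (at the middle, finish with the finger's centre some 30 mm behind the edge, clear of the hook). About 3 N moves the lid, about 8 N in the last 15 mm, past the catch.
- lid (a joint): Lid angle, rad: 0 = level; shut and caught 0 to 0.01; 0.6 to 0.9 at the start, 0.95 at most. It can be pressed on to -0.015, where it stops hard; it must go to 0 or a little below for the catch to snap over. A spring raises it again to 0.4 or more if the catch does not hold.
- catch (a joint): Angle (rad) of the catch, a sprung steel hook 34 mm wide, upright at the middle of the lid's front edge, 40 to 55 mm ahead of the fixture's centre, its top 110 mm above the bench. 0 = upright, at rest or holding; the lid coming down pushes it forward (to about 0.25, at most 0.45) and it springs back by itself over the lid's pin.
- rocker (a joint): Mains rocker switch, black, 40 mm long (along the fixture's x) and 25 mm wide, V-shaped on top, in a bezel whose top is 66 mm above the bench. Joint angle in rad: 0 = off (front end up), 0.32 = on (front end down). It snaps over beyond the middle and stays; about 5 N on the front end.
- rocker_front (a point): Spot to press on the rocker: on top of its front half, 16 mm ahead of its pivot, about 78 mm above the bench when off; it goes down about 5 mm. Moves with the rocker.
- start (a joint): Travel in m of the start button, a flat round steel push button 25 mm in diameter in a dark ring 41 mm in diameter; 0 = up, 0.006 = fully pressed. Springs back; about 5 N fully down.
- start_top (a point): Centre of the top face of the start button, 82 mm above the bench when up (10 mm above its ring, 4 mm above it when fully pressed).
- stop (a joint): Travel in m of the stop button, 0 = up, 0.006 = fully pressed. It must not be pressed.
- stop_top (a point): Top of the black mushroom-shaped stop button, 36 mm in diameter, 87 mm above the bench. Leave it alone.
- screwdriver: Loose bystander on the right of the fixture: torque screwdriver lying flat, 31 x 146 x 31 mm; origin under its centre, long axis its y.
- tweezers: Loose bystander close on the right of the fixture: tweezers lying flat, 12 x 123 x 9 mm; origin under its centre, long axis its y.
- tape: Loose bystander in front of the fixture: roll of white tape, 52 mm in diameter, 18 mm high, lying flat; origin at the centre of its underside.

How it is judged:
By the outcome, as a careful person would: the job done as asked, in the order asked, and still so for the second after the job is handed in, with the robot touching nothing.
It also fails if it takes over 42 s, if anything falls off the work surface, if the arm or the gripper's body presses on something with over 40 N, if the wrist force passes 120 N, or if a joint passes its speed limit or range.

ROBOT

A 7-joint arm with a two-finger parallel gripper is mounted at the origin on a cart in front of the work surface, level with it; the furniture and walls round the work are solid. World frame = base frame: x ahead of the robot, y to its left, z up, the work surface at z = 0. Lengths are in m, angles in rad, forces in N, time in s.
With the tool pointing down it reaches from about 0.4 to 0.85 m from the base axis. Payload 4.5 kg.
Tool frame: the origin (TCP) lies midway between the tips of the shut fingers; the grasp point (between the pads) lies 19 mm behind it; z points along the fingers, y is the line along which they close (so a half turn about z gives the same grasp; the last joint's range is limited). The gripper opens to 88 mm and grips with 3 to 60 N. Pads are 18 mm wide; open, the fingers measure 123 mm over their backs; the gripper's body (75 mm by 187 mm) begins 45 mm behind the grasp point.
Start: joints at [-1.113, 0.689, -0.195, 1.565, 0.157, 0.902, -0.215], TCP at [0.257, 0.57, 0.239] pointing down, gripper open.
Joint ranges: [-3.01, 3.01], [-0.46, 2.08], [-1.47, 1.51], [0.13, 2.56], [-1, 4.14], [0.04, 2.09], [-2.66, 2.66]. Speed limits (rad/s): [2.57, 2.57, 3.14, 3.14, 3.14, 3.14, 3.14].

INTERFACE

Orientations are given as a unit quaternion [x, y, z, w].
In Python, from plant import get_state, viewer, workorder gives the robot as it stands. The module is installed in compiled form; this text tells all that it offers.
- The arm moves only by the tool step_arm, never from a script. Its argument "motion" is a list of rows, each an object of numbers: "wx", "wy", "wz": the turn, a rotation vector about the tool's x, y, z each as a share of 180 degrees, from -1 to 1; "dx", "dy", "dz": the shift along the tool's x, y, z each as a share of 8 cm, from -1 to 1; "claw": the finger opening in mm, from 0 to 88.1. A call has 1 to 8 rows; each row is the pose to reach, as a shift and turn from the pose commanded when the call began, along the tool's axes at that moment, turning the shorter way round; what a row does not reach only later rows make up. A row lasts 1/10 s, in which the tool goes at most 50 mm and 8.59 degrees, less where a joint would pass 70% of its speed; a pose out of reach is approached as far as the arm can. A call with a number of a shift or a turn outside -1 to 1 is refused whole. A call with a gripper value outside its range is refused whole. The fingers move at their own pace and stop on an object; "force" is the grip in N (left out, the last holds). Time passes only in rows, so rows that repeat a pose let the fingers close. It gives the time, the measured TCP pose, the force, the opening and the grip force at its end, in the units of the state.
- get_state(): the state, without advancing time (a new reading comes with each control period).
- viewer.snapshot(name): name is "side" or "top" or "wrist"; returns (picture, depth): 384x512x3 uint8, red, green, blue; 384x512 float32, m along the optical axis (not along the pixel's ray), 0 where there is no reading.
- viewer.calibration(name): a dict with "vfov" (degrees; the focal length in pixels is half the picture's height over the tangent of half this angle, whatever the lens; pixels are square), "cx", "cy" (the principal point, pixels), "extrinsics" (4x4, takes a point from camera to world coordinates). Camera axes: x right, y down, z forward; pixel columns grow to the right and rows downward; lengths in m; the calibration is good to about 2 mm. A picture is of the moment at which its call begins: read the wrist's pose just before it. calibration takes no time and is no camera call; for the wrist camera it gives the pose at the moment of the call.
- workorder.finish_job(): hands the job in; it is judged then, once.
The state is a dict: "clock": time; "q": joint angles; "qd": joint speeds; "joint_torque": joint torques, N m; "tool_pos": TCP position; "eef_rot": TCP orientation; "contact_force": force on the tool from outside, world axes, zero at the start; "moment": the same for the moment, N m; "opening": opening from 0.0 (shut) to 1.0 (fully open); "finger_force": force on a finger pad.
Only numpy, scipy, OpenCV 4.12 (cv2) and the standard library are available. Lean on these libraries where they do the work, as an engineer would, in place of code of your own. Each camera call takes 0.05 s, during which the arm holds its last target. There are 200 camera calls.

## Working session

There is one attempt and no reset: what is moved stays moved. The work goes in short steps, Python scripts to look and compute and a tool call to move; the robot and the scene stay as the last step left them, time stands still between calls to the robot, and variables do not carry over. Pictures are saved under pics/ and viewed, at most 10 in all, crops included, and the job is handed in when it is done.

Besides the shell and the picture viewer there is one more tool, called as name(argument=value, ...), one argument or row to a line, values as JSON. step_arm: Moves the arm, as the interface text tells. Shift numbers are shares of 8 cm and turn numbers shares of 180 degrees, none past 1 either way. Its arguments: {"type":"object","properties":{"motion":{"type":"array","items":{"type":"object","properties":{"wx":{"type":"number","minimum":-1,"maximum":1},"wy":{"type":"number","minimum":-1,"maximum":1},"wz":{"type":"number","minimum":-1,"maximum":1},"dx":{"type":"number","minimum":-1,"maximum":1},"dy":{"type":"number","minimum":-1,"maximum":1},"dz":{"type":"number","minimum":-1,"maximum":1},"claw":{"type":"number"}}}},"force":{"type":"number"}},"required":["motion"]}

```bash
mkdir -p pics; cat > h.py <<'E'
import numpy as np, cv2
from plant import get_state, viewer, workorder
def K(name,h=384):
    c=viewer.calibration(name); f=h/2/np.tan(np.radians(c["vfov"])/2); return f,c["cx"],c["cy"],np.array(c["extrinsics"])
def cloud(name,d):
    f,cx,cy,T=K(name); v,u=np.mgrid[:d.shape[0],:d.shape[1]]
    P=np.stack([(u-cx)/f*d,(v-cy)/f*d,d],-1); P=P@T[:3,:3].T+T[:3,3]; P[d<=0]=np.nan; return P
E
python3 - <<'E'
from h import *
s=get_state();print(s["clock"],s["tool_pos"],s["eef_rot"],s["contact_force"])
for n in("top","side"):
    p,d=viewer.snapshot(n);cv2.imwrite(f"pics/{n}0.png",p[...,::-1]);np.save(n+"0.npy",cloud(n,d));print(n,K(n)[3].round(3).tolist())
E
```

```text
0.0 [0.25683276 0.56913407 0.23795139] [ 2.10298241e-01  9.77636901e-01 -8.51414313e-04 -1.22354636e-04] [ 0.06545456  0.20864719 -0.02681874]
top [[0.131, -0.965, 0.229, 0.416], [-0.991, -0.128, 0.028, 0.116], [0.002, -0.231, -0.973, 0.921], [0.0, 0.0, 0.0, 1.0]]
side [[-0.957, 0.257, -0.132, 0.725], [0.289, 0.84, -0.46, 0.606], [-0.007, -0.479, -0.878, 0.975], [0.0, 0.0, 0.0, 1.0]]
```

View pics/top0.png

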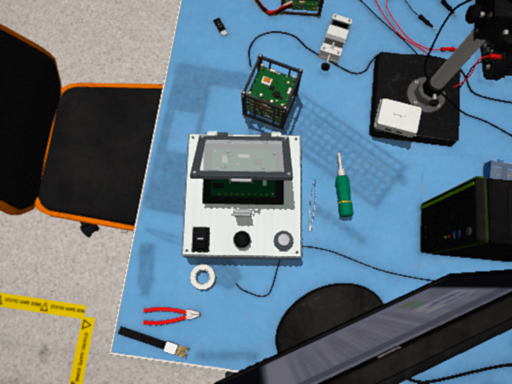

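View pics/side0.png

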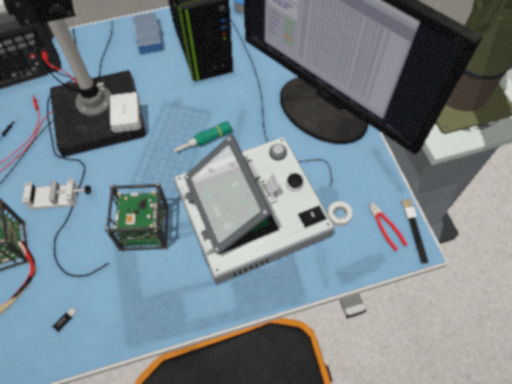

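The top view shows the fixture with its front at the bottom: rocker (201,238), stop (242,239), start (284,240), lid edge about row 175, catch (243,214), tape (203,277), tweezers (313,205). A monitor stands at lower right. Next I'll fit the pose.

```bash
python3 - <<'E'
from h import *
P=np.load("top0.npy")
for n,(u,v) in dict(rock=(201,238),stop=(242,239),start=(284,240),rockf=(201,245),catch=(243,211),edgeL=(200,176),edgeM=(243,177),edgeR=(285,177),frameL=(200,160),tape=(203,267),cubetop=(283,70),mon1=(330,330),mon2=(450,285),base=(330,300)).items():
    print(n,np.nanmedian(P[v-1:v+2,u-1:u+2].reshape(-1,3),0).round(4))
# housing top face: z 55..65
z=P[...,2]; m=(abs(z-.06)<.004); m[:, :170]=0;m[:,310:]=0;m[:120]=0;m[270:]=0
pts=P[m][:,:2]; r=cv2.minAreaRect((pts*1000).astype(np.float32));print(len(pts),r,np.median(z[m]))
# start button circle
f=lambda lo,hi,c: P[(abs(z-(lo+hi)/2)<(hi-lo)/2)&(np.hypot(P[...,0]-c[0],P[...,1]-c[1])<.025)]
for n,u,v,lo,hi in(("start",284,240,.077,.087),("stop",242,239,.08,.092)):
    q=f(lo,hi,P[v,u]);print(n,len(q),cv2.minEnclosingCircle((q[:,:2]*1000).astype(np.float32)),q.mean(0))
# lid
for n in("top","side"):
    Q=np.load(n+"0.npy");c=np.array(r[0])/1000
    q=Q[(Q[...,2]>.1)&(np.hypot(Q[...,0]-c[0],Q[...,1]-c[1])<.17)]
    print(n,len(q),q[q[:,2].argsort()[-40:]].mean(0))
# monitor extents
q=P[(z>.1)&(P[...,1]<c[1]-.13)]
print("mon",np.nanmin(q,0),np.nanmax(q,0))
q=P[(z>.15)&(P[...,1]<c[1])&(P[...,0]<.6)&(P[...,1]>-.3)];print(q.min(0),q.max(0), q[q[:,1].argmax()],q[q[:,0].argmax()])
E
```

```text
rock [0.4958 0.2373 0.0741]
stop [0.5034 0.1533 0.0882]
start [0.5129 0.0692 0.0824]
rockf [0.4812 0.2337 0.0788]
catch [0.5576 0.1582 0.0992]
edgeL [0.5966 0.2407 0.186 ]
edgeM [0.6052 0.1627 0.1856]
edgeR [0.6153 0.0865 0.1864]
frameL [0.6352 0.2508 0.1551]
tape [0.4404 0.2307 0.0183]
cubetop [9.334e-01 1.147e-01 4.000e-04]
mon1 [ 0.3537 -0.037   0.0915]
mon2 [ 0.4617 -0.2203  0.1784]
base [ 0.4079 -0.0452  0.0148]
6393 ((620.303466796875, 168.0596923828125), (302.1986083984375, 248.3408203125), 6.69196081161499) 0.06036749696893018
start 115 ((514.32080078125, 70.6629638671875), 12.080046653747559) [0.51380516 0.07045068 0.08236905]
stop 226 ((504.0968933105469, 154.8333740234375), 17.23285484313965) [0.50391451 0.15465483 0.08553577]
top 4238 [0.59784576 0.16665883 0.19276479]
side 5644 [0.59987269 0.16856326 0.19178212]
mon [ 0.30583311 -0.37390832  0.10000821] [0.98523312 0.03805958 0.41379521]
[ 0.25026501 -0.29961685  0.15001421] [0.59999838 0.16730064 0.41379521] [0.59980264 0.16730064 0.19018135] [ 0.59999838 -0.22920378  0.15014091]
```

step_arm(
  motion=[
    {"dx":-0.5,"dy":-0.2,"wz":-0.05,"claw":0},
    {"dx":-1,"dy":-0.37,"wz":-0.09,"claw":0},
    {"dx":-1,"dy":-0.37,"wz":-0.13,"claw":0},
    {"dx":-1,"dy":-0.37,"wz":-0.172,"claw":0},
  ],
)

```text
$.motion[0]: bad value
```

```bash
cat >> h.py <<'E'
from scipy.spatial.transform import Rotation as R
C=np.array([.6035,.1663]); X=np.array([.993,.117]); Y=np.array([-.117,.993])
def W(lx,ly,z): return np.r_[C+lx*X+ly*Y,z]
def go(t,yaw=96.7):
    s=get_state(); r=R.from_quat(s["eef_rot"])
    yy=np.radians(yaw); y=np.array([np.cos(yy),np.sin(yy),0]); z=np.array([0,0,-1.]); g=R.from_matrix(np.stack([np.cross(y,z),y,z],1))
    print("t",round(s["clock"],2),"pos",np.round(s["tool_pos"],4),"F",np.round(s["contact_force"],1),"op",round(s["opening"],2),"q",np.round(s["q"],2))
    print("shift/8cm",(r.inv().apply(t-np.array(s["tool_pos"]))/.08).round(3),"turn",((r.inv()*g).as_rotvec()/np.pi).round(3))
E
python3 - <<'E'
from h import *
go(W(.02,.045,.21))
P=np.load("top0.npy")
q=P[(P[...,2]>.05)&(P[...,1]<.05)&(P[...,0]<.6)&(P[...,0]>.2)]
for x in np.arange(.25,.6,.05):
    k=q[abs(q[:,0]-x)<.025]
    if len(k): i=k[:,1].argmax(); print(round(x,2),k[i].round(3),k[:,2].max().round(3))
E
```

```text
t 0.1 pos [0.2568 0.5692 0.238 ] F [-0.1  0.2 -1.6] op 1.0 q [-1.11  0.69 -0.19  1.57  0.16  0.9  -0.22]
shift/8cm [-5.945 -2.198  0.354] turn [-0.001 -0.    -0.172]
0.3 [0.299 0.05  0.268] 0.413
0.35 [0.325 0.012 0.394] 0.414
0.4 [ 0.375 -0.072  0.097] 0.414
0.45 [ 0.425 -0.154  0.397] 0.412
0.5 [0.522 0.05  0.061] 0.318
0.55 [0.562 0.05  0.058] 0.252
```

step_arm(
  motion=[
    {"dx":-0.5,"dy":-0.2,"dz":0,"wx":0,"wy":0,"wz":-0.04,"claw":0},
    {"dx":-1,"dy":-0.37,"dz":0,"wx":0,"wy":0,"wz":-0.08,"claw":0},
    {"dx":-1,"dy":-0.37,"dz":0,"wx":0,"wy":0,"wz":-0.12,"claw":0},
    {"dx":-1,"dy":-0.37,"dz":0,"wx":0,"wy":0,"wz":-0.17,"claw":0},
  ],
)

```text
clock: 0.5
tool_pos: [0.3195, 0.5081, 0.2383]
eef_rot: [-0.053, 0.999, -0.001, 0.0]
contact_force: [-0.2, -0.0, -0.6]
opening: 0.662
finger_force: 0.0
```

```bash
python3 - <<'E'
from h import *
go(W(.02,.045,.21))
E
```

```text
t 0.5 pos [0.3195 0.5081 0.2383] F [-0.2 -0.  -0.6] op 0.66 q [-0.88  0.67 -0.36  1.64  0.29  0.89  0.32]
shift/8cm [-3.325 -4.056  0.361] turn [-0.001  0.    -0.004]
```

step_arm(
  motion=[
    {"dx":-0.4,"dy":-0.5,"dz":0,"wx":0,"wy":0,"wz":0,"claw":0},
    {"dx":-0.8,"dy":-1,"dz":0,"wx":0,"wy":0,"wz":0,"claw":0},
    {"dx":-0.8,"dy":-1,"dz":0,"wx":0,"wy":0,"wz":0,"claw":0},
  ],
)

```text
clock: 0.8
tool_pos: [0.3966, 0.4292, 0.2378]
eef_rot: [-0.046, 0.999, -0.004, 0.002]
contact_force: [0.5, -0.1, -0.7]
opening: 0.393
finger_force: 0.0
```

step_arm(
  motion=[
    {"dx":-0.4,"dy":-0.5,"dz":0,"wx":0,"wy":0,"wz":0,"claw":0},
    {"dx":-0.8,"dy":-1,"dz":0,"wx":0,"wy":0,"wz":0,"claw":0},
    {"dx":-0.8,"dy":-1,"dz":0,"wx":0,"wy":0,"wz":0,"claw":0},
  ],
)

```text
clock: 1.1
tool_pos: [0.468, 0.3558, 0.2378]
eef_rot: [-0.045, 0.999, -0.003, 0.001]
contact_force: [1.1, -0.6, -0.0]
opening: 0.114
finger_force: 0.0
```

step_arm(
  motion=[
    {"dx":-0.4,"dy":-0.5,"dz":0,"wx":0,"wy":0,"wz":0,"claw":0},
    {"dx":-0.8,"dy":-1,"dz":0,"wx":0,"wy":0,"wz":0,"claw":0},
    {"dx":-0.8,"dy":-1,"dz":0,"wx":0,"wy":0,"wz":0,"claw":0},
    {"dx":-0.8,"dy":-1,"dz":0,"wx":0,"wy":0,"wz":0,"claw":0},
  ],
)

```text
clock: 1.5
tool_pos: [0.5344, 0.289, 0.2381]
eef_rot: [-0.049, 0.999, -0.001, -0.0]
contact_force: [0.5, 1.6, -0.2]
opening: -0.001
finger_force: 0.0
```

```bash
python3 - <<'E'
from h import *
go(W(.02,.045,.21))
p,d=viewer.snapshot("side");cv2.imwrite("pics/side1.png",p[...,::-1]);np.save("side1.npy",cloud("side",d))
E
```

```text
t 1.5 pos [0.5344 0.289  0.2381] F [ 0.5  1.6 -0.2] op -0.0 q [-0.35  0.68 -0.39  1.61  0.31  0.91  0.82]
shift/8cm [-0.948 -1.044  0.352] turn [-0.    -0.    -0.006]
```

View pics/side1.png

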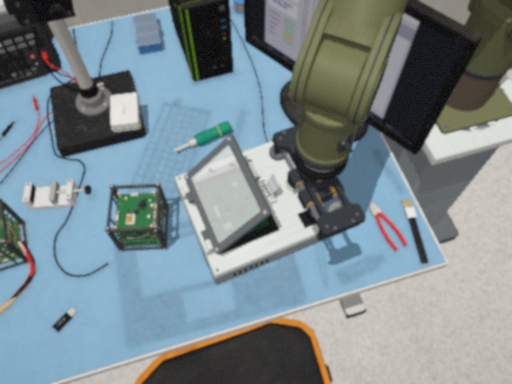

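The side view shows the gripper shut at about (320,190) in front of the raised lid. The arm link runs up over the monitor, from (320,150) to (370,20), so I'll check its clearance.

```bash
python3 - <<'E'
from h import *
P=np.load("side1.npy")
for u,v in((325,150),(320,110),(340,60),(310,60),(390,60),(360,5),(320,5),(405,5),(420,30),(470,40),(465,70),(445,10)): print(u,v,P[v,u].round(3))
E
```

```text
325 150 [0.551 0.322 0.467]
320 110 [0.557 0.302 0.525]
340 60 [0.544 0.3   0.602]
310 60 [0.572 0.29  0.601]
390 60 [0.294 0.061 0.276]
360 5 [0.515 0.268 0.638]
320 5 [0.548 0.246 0.628]
405 5 [0.463 0.269 0.625]
420 30 [0.277 0.09  0.374]
470 40 [0.236 0.163 0.408]
465 70 [0.212 0.162 0.33 ]
445 10 [-0.353 -0.547 -0.291]
```

step_arm(
  motion=[
    {"dx":-0.45,"dy":-0.5,"dz":0,"wx":0,"wy":0,"wz":-0.005,"claw":0},
    {"dx":-0.95,"dy":-1,"dz":0.1,"wx":0,"wy":0,"wz":-0.005,"claw":0},
    {"dx":-0.95,"dy":-1,"dz":0.2,"wx":0,"wy":0,"wz":-0.005,"claw":0},
    {"dx":-0.95,"dy":-1,"dz":0.2,"wx":0,"wy":0,"wz":-0.005,"claw":0},
  ],
)

```text
clock: 1.95
tool_pos: [0.6171, 0.2181, 0.2209]
eef_rot: [-0.058, 0.998, -0.001, -0.001]
contact_force: [-0.4, 0.0, 0.4]
opening: 0.006
finger_force: 0.0
```

```bash
python3 - <<'E'
from h import *
go(W(.02,.045,.2))
p,d=viewer.snapshot("side");P=cloud("side",d);cv2.imwrite("pics/side2.png",p[...,::-1])
p,d=viewer.snapshot("top");Q=cloud("top",d);cv2.imwrite("pics/top2.png",p[...,::-1]);np.save("top2.npy",Q)
E
```

```text
t 1.95 pos [0.6171 0.2181 0.2209] F [-0.4  0.   0.4] op 0.01 q [-0.21  0.77 -0.39  1.48  0.33  0.96  1.  ]
shift/8cm [-0.007 -0.061  0.262] turn [-0.    -0.001 -0.   ]
```

View pics/side2.png

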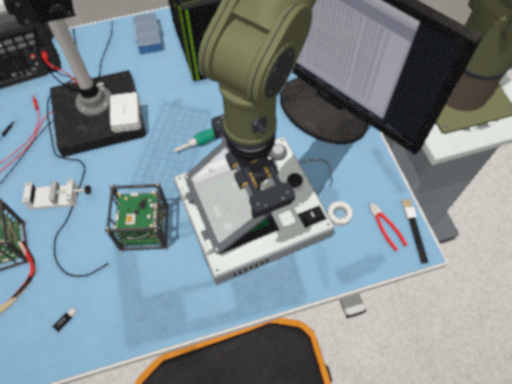

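Side view: the fingers are above the lid's left half and the arm is well above the monitor. Now pushing down along the lid's arc.

step_arm(
  motion=[
    {"dx":0,"dy":-0.06,"dz":0.2,"wx":0,"wy":0,"wz":0,"claw":0},
    {"dx":0,"dy":-0.06,"dz":0.4,"wx":0,"wy":0,"wz":0,"claw":0},
    {"dx":0.04,"dy":-0.06,"dz":0.55,"wx":0,"wy":0,"wz":0,"claw":0},
    {"dx":0.1,"dy":-0.06,"dz":0.65,"wx":0,"wy":0,"wz":0,"claw":0},
    {"dx":0.15,"dy":-0.06,"dz":0.75,"wx":0,"wy":0,"wz":0,"claw":0},
    {"dx":0.2,"dy":-0.06,"dz":0.84,"wx":0,"wy":0,"wz":0,"claw":0},
    {"dx":0.25,"dy":-0.06,"dz":0.92,"wx":0,"wy":0,"wz":0,"claw":0},
    {"dx":0.3,"dy":-0.06,"dz":1,"wx":0,"wy":0,"wz":0,"claw":0},
  ],
)

```text
clock: 2.85
tool_pos: [0.5942, 0.2121, 0.1428]
eef_rot: [-0.06, 0.998, 0.0, 0.001]
contact_force: [1.0, 1.0, 2.2]
opening: 0.005
finger_force: 0.7
```

step_arm(
  motion=[
    {"dx":0.03,"dy":0,"dz":0.07,"wx":0,"wy":0,"wz":0,"claw":0},
    {"dx":0.05,"dy":0,"dz":0.14,"wx":0,"wy":0,"wz":0,"claw":0},
    {"dx":0.07,"dy":0,"dz":0.21,"wx":0,"wy":0,"wz":0,"claw":0},
    {"dx":0.09,"dy":0,"dz":0.28,"wx":0,"wy":0,"wz":0,"claw":0},
    {"dx":0.1,"dy":0,"dz":0.34,"wx":0,"wy":0,"wz":0,"claw":0},
    {"dx":0.12,"dy":0,"dz":0.38,"wx":0,"wy":0,"wz":0,"claw":0},
  ],
)

```text
clock: 3.45
tool_pos: [0.5848, 0.2104, 0.1119]
eef_rot: [-0.059, 0.998, 0.0, 0.0]
contact_force: [0.3, 1.7, 1.5]
opening: 0.002
finger_force: 0.9
```

step_arm(
  motion=[
    {"dx":0.01,"dy":0,"dz":0.06,"wx":0,"wy":0,"wz":0,"claw":0},
    {"dx":0.02,"dy":0,"dz":0.1,"wx":0,"wy":0,"wz":0,"claw":0},
    {"dx":0.02,"dy":0,"dz":0.14,"wx":0,"wy":0,"wz":0,"claw":0},
    {"dx":0.02,"dy":0,"dz":0.18,"wx":0,"wy":0,"wz":0,"claw":0},
    {"dx":0.02,"dy":0,"dz":0.21,"wx":0,"wy":0,"wz":0,"claw":0},
    {"dx":0.02,"dy":0,"dz":0.21,"wx":0,"wy":0,"wz":0,"claw":0},
  ],
)

```text
clock: 4.05
tool_pos: [0.5827, 0.2101, 0.0955]
eef_rot: [-0.059, 0.998, -0.0, -0.0]
contact_force: [-0.6, 0.6, 3.9]
opening: 0.005
finger_force: 1.8
```

step_arm(
  motion=[
    {"dx":0,"dy":0,"dz":0.02,"wx":0,"wy":0,"wz":0,"claw":0},
    {"dx":0,"dy":0,"dz":0.04,"wx":0,"wy":0,"wz":0,"claw":0},
    {"dx":0,"dy":0,"dz":0.05,"wx":0,"wy":0,"wz":0,"claw":0},
    {"dx":0,"dy":0,"dz":0.05,"wx":0,"wy":0,"wz":0,"claw":0},
  ],
)

```text
clock: 4.45
tool_pos: [0.5825, 0.21, 0.0911]
eef_rot: [-0.059, 0.998, -0.0, -0.001]
contact_force: [0.0, -0.2, 1.3]
opening: 0.008
finger_force: 0.7
```

step_arm(
  motion=[
    {"dx":0,"dy":0,"dz":0.012,"wx":0,"wy":0,"wz":0,"claw":0},
    {"dx":0,"dy":0,"dz":0.012,"wx":0,"wy":0,"wz":0,"claw":0},
  ],
)

```text
clock: 4.65
tool_pos: [0.5825, 0.21, 0.0903]
eef_rot: [-0.059, 0.998, -0.0, -0.001]
contact_force: [-0.8, 0.5, 2.3]
opening: 0.004
finger_force: 0.7
```

step_arm(
  motion=[
    {"dx":0,"dy":0,"dz":0.012,"wx":0,"wy":0,"wz":0,"claw":0},
    {"dx":0,"dy":0,"dz":0.012,"wx":0,"wy":0,"wz":0,"claw":0},
  ],
)

```text
clock: 4.85
tool_pos: [0.5826, 0.21, 0.0894]
eef_rot: [-0.059, 0.998, -0.0, -0.0]
contact_force: [-1.7, -0.2, 1.8]
opening: 0.003
finger_force: 0.8
```

step_arm(
  motion=[
    {"dx":0,"dy":0,"dz":0.012,"wx":0,"wy":0,"wz":0,"claw":0},
    {"dx":0,"dy":0,"dz":0.012,"wx":0,"wy":0,"wz":0,"claw":0},
  ],
)

```text
clock: 5.05
tool_pos: [0.5828, 0.2101, 0.0885]
eef_rot: [-0.059, 0.998, -0.0, -0.0]
contact_force: [-0.7, -0.8, 2.0]
opening: 0.011
finger_force: 0.8
```

step_arm(
  motion=[
    {"dx":0,"dy":0,"dz":0.012,"wx":0,"wy":0,"wz":0,"claw":0},
    {"dx":0,"dy":0,"dz":0.012,"wx":0,"wy":0,"wz":0,"claw":0},
  ],
)

```text
clock: 5.25
tool_pos: [0.5829, 0.2101, 0.0878]
eef_rot: [-0.059, 0.998, -0.0, -0.0]
contact_force: [-2.3, -0.9, 4.1]
opening: 0.006
finger_force: 1.9
```

step_arm(
  motion=[
    {"dx":0,"dy":0,"dz":-0.05,"wx":0,"wy":0,"wz":0,"claw":0},
    {"dx":0,"dy":0,"dz":-0.1,"wx":0,"wy":0,"wz":0,"claw":0},
    {"dx":0,"dy":0,"dz":-0.2,"wx":0,"wy":0,"wz":0,"claw":0},
    {"dx":0,"dy":0,"dz":-0.5,"wx":0,"wy":0,"wz":0,"claw":0},
    {"dx":0,"dy":0,"dz":-0.5,"wx":0,"wy":0,"wz":0,"claw":0},
  ],
)

```text
clock: 5.75
tool_pos: [0.5851, 0.2114, 0.1308]
eef_rot: [-0.059, 0.998, 0.001, 0.003]
contact_force: [-0.6, 0.8, 0.4]
opening: 0.008
finger_force: 0.0
```

```bash
python3 - <<'E'
from h import *
go(W(-.116,.085,.11))
p,d=viewer.snapshot("side");P=cloud("side",d);np.save("s3.npy",P)
cv2.imwrite("pics/side3.png",cv2.resize(p[100:300,140:400,::-1],(780,600)))
E
```

```text
t 5.75 pos [0.5851 0.2114 0.1308] F [-0.6  0.8  0.4] op 0.01 q [-0.23  0.83 -0.34  1.67  0.4   0.7   0.92]
shift/8cm [1.288 0.476 0.253] turn [0.001 0.002 0.001]
```

View pics/side3.png

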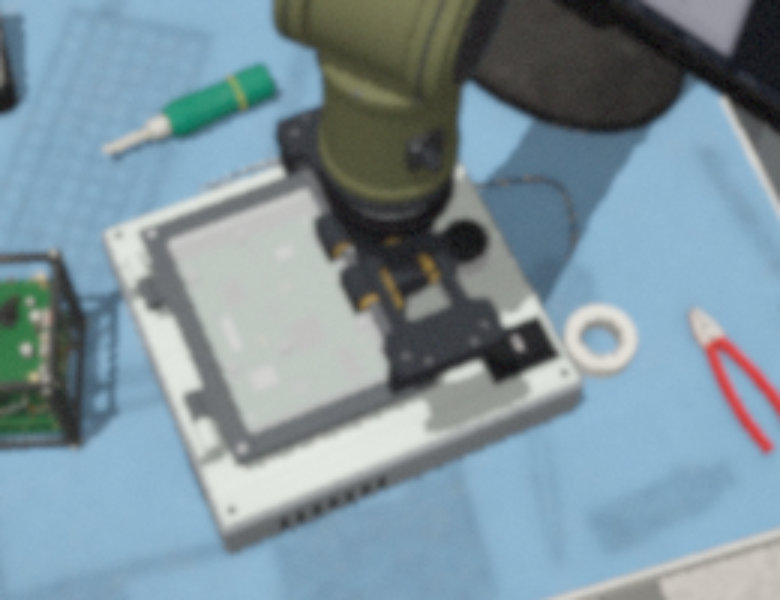

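Side crop: the lid lies level, its left front corner near (395,385). The rocker is at (520,350) and the tape is untouched. I'll verify the lid height numerically and start towards the rocker.

step_arm(
  motion=[
    {"dx":0.4,"dy":0.15,"dz":0,"wx":0,"wy":0,"wz":0,"claw":0},
    {"dx":0.8,"dy":0.3,"dz":0,"wx":0,"wy":0,"wz":0,"claw":0},
    {"dx":1,"dy":0.45,"dz":0,"wx":0,"wy":0,"wz":0,"claw":0},
    {"dx":1,"dy":0.45,"dz":0,"wx":0,"wy":0,"wz":0,"claw":0},
  ],
)

```text
clock: 6.2
tool_pos: [0.4961, 0.2384, 0.1274]
eef_rot: [-0.062, 0.998, 0.0, -0.001]
contact_force: [0.1, 0.5, 0.2]
opening: 0.005
finger_force: 0.0
```

```bash
python3 - <<'E'
from h import *
go(W(-.116,.085,.1))
p,d=viewer.snapshot("top");P=cloud("top",d)
p2,d2=viewer.snapshot("side");P2=cloud("side",d2)
L=(P2[...,:2]-C)
a,b=L@X,L@Y
for lx in(.1,.05,.0,-.03):
  print(lx,[np.round(np.nanmedian(P2[...,2][(abs(a-lx)<.006)&(abs(b-ly)<.006)&(P2[...,2]<.3)]),4) for ly in(-.085,-.05,.05,.085)])
cv2.imwrite("pics/top4.png",cv2.resize(p[120:280,150:350,::-1],(750,600)))
E
```

```text
t 6.2 pos [0.4961 0.2384 0.1274] F [0.1 0.5 0.2] op 0.01 q [-0.35  0.77 -0.31  1.88  0.41  0.55  0.77]
shift/8cm [0.22  0.012 0.343] turn [ 0.    -0.001  0.002]
0.1 [np.float64(0.0895), np.float64(0.0894), np.float64(0.089), np.float64(0.0883)]
0.05 [np.float64(0.0889), np.float64(0.0876), np.float64(0.0879), np.float64(0.0887)]
0.0 [np.float64(0.0896), np.float64(0.0881), np.float64(0.0875), np.float64(0.0886)]
-0.03 [np.float64(0.0906), np.float64(0.0901), np.float64(0.089), np.float64(0.0885)]
```

View pics/top4.png

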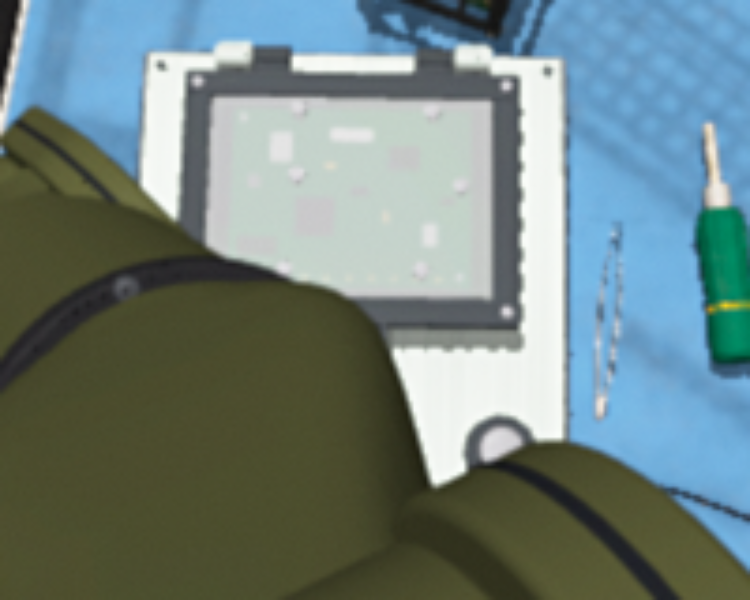

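Top crop: the lid is flat and shut, at 0.089 m everywhere, with the arm clear. Tweezers and screwdriver are undisturbed. Now the rocker.

step_arm(
  motion=[
    {"dx":0.2,"dy":0.01,"dz":0,"wx":0,"wy":0,"wz":0,"claw":0},
    {"dx":0.22,"dy":0.01,"dz":0.2,"wx":0,"wy":0,"wz":0,"claw":0},
    {"dx":0.22,"dy":0.01,"dz":0.4,"wx":0,"wy":0,"wz":0,"claw":0},
    {"dx":0.22,"dy":0.01,"dz":0.52,"wx":0,"wy":0,"wz":0,"claw":0},
    {"dx":0.22,"dy":0.01,"dz":0.52,"wx":0,"wy":0,"wz":0,"claw":0},
  ],
)

```text
clock: 6.8
tool_pos: [0.4821, 0.2341, 0.0847]
eef_rot: [-0.059, 0.998, -0.001, -0.001]
contact_force: [-0.1, 0.2, -0.7]
opening: 0.007
finger_force: 0.0
```

step_arm(
  motion=[
    {"dx":0,"dy":0,"dz":0.02,"wx":0,"wy":0,"wz":0,"claw":0},
    {"dx":0,"dy":0,"dz":0.04,"wx":0,"wy":0,"wz":0,"claw":0},
    {"dx":0,"dy":0,"dz":0.06,"wx":0,"wy":0,"wz":0,"claw":0},
    {"dx":0,"dy":0,"dz":0.08,"wx":0,"wy":0,"wz":0,"claw":0},
    {"dx":0,"dy":0,"dz":0.08,"wx":0,"wy":0,"wz":0,"claw":0},
  ],
)

```text
clock: 7.3
tool_pos: [0.4819, 0.2353, 0.0798]
eef_rot: [-0.059, 0.998, 0.0, 0.0]
contact_force: [1.0, -0.1, 1.2]
opening: 0.006
finger_force: 0.2
```

step_arm(
  motion=[
    {"dx":0,"dy":0,"dz":0.02,"wx":0,"wy":0,"wz":0,"claw":0},
    {"dx":0,"dy":0,"dz":0.03,"wx":0,"wy":0,"wz":0,"claw":0},
  ],
)

```text
clock: 7.5
tool_pos: [0.4812, 0.2352, 0.0774]
eef_rot: [-0.06, 0.998, -0.0, -0.0]
contact_force: [-1.1, 0.1, 2.3]
opening: 0.007
finger_force: 0.8
```

step_arm(
  motion=[
    {"dx":0.02,"dy":0,"dz":0.02,"wx":0,"wy":0,"wz":0,"claw":0},
    {"dx":0.02,"dy":0,"dz":0.03,"wx":0,"wy":0,"wz":0,"claw":0},
  ],
)

```text
clock: 7.7
tool_pos: [0.4798, 0.2349, 0.0746]
eef_rot: [-0.06, 0.998, -0.0, -0.0]
contact_force: [-0.1, 0.9, -0.2]
opening: 0.005
finger_force: 0.0
```

step_arm(
  motion=[
    {"dx":0,"dy":0,"dz":0.02,"wx":0,"wy":0,"wz":0,"claw":0},
    {"dx":0,"dy":0,"dz":0.02,"wx":0,"wy":0,"wz":0,"claw":0},
  ],
)

```text
clock: 7.9
tool_pos: [0.4801, 0.235, 0.0734]
eef_rot: [-0.059, 0.998, -0.0, 0.0]
contact_force: [-0.9, -0.3, 3.2]
opening: 0.006
finger_force: 1.8
```

step_arm(
  motion=[
    {"dx":0,"dy":0,"dz":0.015,"wx":0,"wy":0,"wz":0,"claw":0},
    {"dx":0,"dy":0,"dz":0.015,"wx":0,"wy":0,"wz":0,"claw":0},
  ],
)

```text
clock: 8.1
tool_pos: [0.4801, 0.235, 0.0732]
eef_rot: [-0.059, 0.998, -0.0, 0.0]
contact_force: [-2.9, -0.4, 13.5]
opening: 0.007
finger_force: 6.9
```

Force dropped then rose to 13 N at the bottom, so it has snapped over. Raise, then take a look.

step_arm(
  motion=[
    {"dx":0,"dy":0,"dz":-0.1,"wx":0,"wy":0,"wz":0,"claw":0},
    {"dx":0,"dy":0,"dz":-0.4,"wx":0,"wy":0,"wz":0,"claw":0},
    {"dx":0,"dy":0,"dz":-0.7,"wx":0,"wy":0,"wz":0,"claw":0},
    {"dx":0,"dy":0,"dz":-0.7,"wx":0,"wy":0,"wz":0,"claw":0},
  ],
)

```text
clock: 8.5
tool_pos: [0.4817, 0.2361, 0.1305]
eef_rot: [-0.059, 0.998, 0.001, 0.002]
contact_force: [0.0, 0.3, -0.4]
opening: 0.003
finger_force: 0.0
```

step_arm(
  motion=[
    {"dx":-0.1,"dy":-0.5,"dz":0,"wx":0,"wy":0,"wz":0,"claw":0},
    {"dx":-0.2,"dy":-1,"dz":0,"wx":0,"wy":0,"wz":0,"claw":0},
  ],
)

```text
clock: 8.7
tool_pos: [0.5054, 0.158, 0.1277]
eef_rot: [-0.061, 0.998, 0.0, 0.0]
contact_force: [-0.5, -0.6, -0.4]
opening: 0.005
finger_force: 0.0
```

step_arm(
  motion=[
    {"dx":0,"dy":-0.5,"dz":0,"wx":0,"wy":0,"wz":0,"claw":0},
    {"dx":0,"dy":-1,"dz":0,"wx":0,"wy":0,"wz":0,"claw":0},
    {"dx":0,"dy":-1,"dz":0,"wx":0,"wy":0,"wz":0,"claw":0},
    {"dx":0,"dy":-1,"dz":0,"wx":0,"wy":0,"wz":0,"claw":0},
  ],
)

```text
clock: 9.1
tool_pos: [0.5148, 0.077, 0.1274]
eef_rot: [-0.058, 0.998, 0.0, -0.0]
contact_force: [0.3, 0.9, 0.4]
opening: 0.005
finger_force: 0.0
```

```bash
python3 - <<'E'
from h import *
go(W(-.1,-.085,.09))
p,d=viewer.snapshot("side");P=cloud("side",d)
L=P[...,:2]-C; a,b=L@X,L@Y
for lx in(-.116,-.108,-.1,-.092,-.084): print(lx,np.nanmedian(P[...,2][(abs(a-lx)<.004)&(abs(b-.085)<.006)&(P[...,2]<.2)]).round(4))
cv2.imwrite("pics/side5.png",cv2.resize(p[100:300,140:400,::-1],(780,600)))
E
```

```text
t 9.1 pos [0.5148 0.077  0.1274] F [0.3 0.9 0.4] op 0.0 q [-0.04  0.74 -0.33  1.97  0.47  0.5   0.98]
shift/8cm [ 0.017 -0.083  0.467] turn [ 0. -0. -0.]
-0.116 0.0722
-0.108 0.0715
-0.1 0.072
-0.092 0.0743
-0.084 0.0779
```

View pics/side5.png

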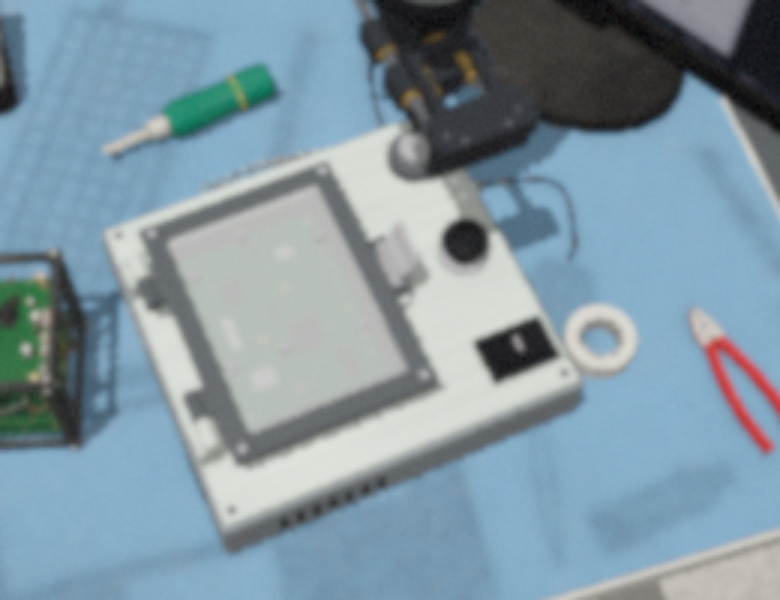

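Side crop: lid shut with the hook upright at (400,260), rocker tipped (rear 0.078, front 0.072), gripper above start at (410,155). Press start.

step_arm(
  motion=[
    {"dx":0.01,"dy":-0.06,"dz":0.2,"wx":0,"wy":0,"wz":0,"claw":0},
    {"dx":0.01,"dy":-0.06,"dz":0.4,"wx":0,"wy":0,"wz":0,"claw":0},
    {"dx":0.01,"dy":-0.06,"dz":0.51,"wx":0,"wy":0,"wz":0,"claw":0},
    {"dx":0.01,"dy":-0.06,"dz":0.51,"wx":0,"wy":0,"wz":0,"claw":0},
  ],
)

```text
clock: 9.55
tool_pos: [0.5138, 0.0748, 0.0862]
eef_rot: [-0.061, 0.998, 0.0, -0.001]
contact_force: [0.3, -0.3, 0.3]
opening: 0.004
finger_force: 0.0
```

step_arm(
  motion=[
    {"dx":0,"dy":0,"dz":0.02,"wx":0,"wy":0,"wz":0,"claw":0},
    {"dx":0,"dy":0,"dz":0.04,"wx":0,"wy":0,"wz":0,"claw":0},
    {"dx":0,"dy":0,"dz":0.06,"wx":0,"wy":0,"wz":0,"claw":0},
    {"dx":0,"dy":0,"dz":0.08,"wx":0,"wy":0,"wz":0,"claw":0},
    {"dx":0,"dy":0,"dz":0.1,"wx":0,"wy":0,"wz":0,"claw":0},
    {"dx":0,"dy":0,"dz":0.1,"wx":0,"wy":0,"wz":0,"claw":0},
  ],
)

```text
clock: 10.15
tool_pos: [0.515, 0.0734, 0.0794]
eef_rot: [-0.059, 0.998, 0.0, 0.0]
contact_force: [0.1, 0.8, 2.8]
opening: 0.005
finger_force: 1.5
```

step_arm(
  motion=[
    {"dx":0,"dy":0,"dz":0.015,"wx":0,"wy":0,"wz":0,"claw":0},
    {"dx":0,"dy":0,"dz":0.02,"wx":0,"wy":0,"wz":0,"claw":0},
  ],
)

```text
clock: 10.35
tool_pos: [0.515, 0.0734, 0.0778]
eef_rot: [-0.059, 0.998, 0.0, 0.0]
contact_force: [-0.0, 0.8, 3.7]
opening: 0.005
finger_force: 2.0
```

step_arm(
  motion=[
    {"dx":0,"dy":0,"dz":0.015,"wx":0,"wy":0,"wz":0,"claw":0},
    {"dx":0,"dy":0,"dz":0.02,"wx":0,"wy":0,"wz":0,"claw":0},
  ],
)

```text
clock: 10.55
tool_pos: [0.515, 0.0734, 0.0764]
eef_rot: [-0.059, 0.998, 0.0, 0.0]
contact_force: [-0.8, 0.1, 10.6]
opening: 0.004
finger_force: 5.2
```

step_arm(
  motion=[
    {"dx":0,"dy":0,"dz":0.015,"wx":0,"wy":0,"wz":0,"claw":0},
    {"dx":0,"dy":0,"dz":0.015,"wx":0,"wy":0,"wz":0,"claw":0},
  ],
)

```text
clock: 10.75
tool_pos: [0.515, 0.0734, 0.0763]
eef_rot: [-0.06, 0.998, -0.0, 0.001]
contact_force: [-1.8, -0.1, 16.9]
opening: 0.011
finger_force: 8.7
```

step_arm(
  motion=[
    {"dx":0,"dy":0,"dz":0.012,"wx":0,"wy":0,"wz":0,"claw":0},
    {"dx":0,"dy":0,"dz":0.012,"wx":0,"wy":0,"wz":0,"claw":0},
  ],
)

```text
clock: 10.95
tool_pos: [0.5151, 0.0734, 0.0761]
eef_rot: [-0.06, 0.998, -0.0, 0.001]
contact_force: [-3.4, 0.1, 25.5]
opening: 0.004
finger_force: 12.9
```

Hard stop reached at the full 6 mm. Release and retreat upward.

step_arm(
  motion=[
    {"dx":0,"dy":0,"dz":-0.1,"wx":0,"wy":0,"wz":0,"claw":0},
    {"dx":0,"dy":0,"dz":-0.4,"wx":0,"wy":0,"wz":0,"claw":0},
    {"dx":0,"dy":0,"dz":-0.9,"wx":0,"wy":0,"wz":0,"claw":0},
    {"dx":0,"dy":0,"dz":-1,"wx":0,"wy":0,"wz":0,"claw":0},
    {"dx":0,"dy":0,"dz":-1,"wx":0,"wy":0,"wz":0,"claw":0},
  ],
)

```text
clock: 11.45
tool_pos: [0.5153, 0.0729, 0.1547]
eef_rot: [-0.059, 0.998, 0.0, 0.001]
contact_force: [0.4, -0.1, 0.1]
opening: 0.006
finger_force: 0.0
```

step_arm(
  motion=[
    {"dx":0,"dy":0,"dz":-0.4,"wx":0,"wy":0,"wz":0,"claw":0},
    {"dx":0,"dy":0.5,"dz":-0.5,"wx":0,"wy":0,"wz":0,"claw":0},
    {"dx":0,"dy":1,"dz":-0.5,"wx":0,"wy":0,"wz":0,"claw":0},
    {"dx":0,"dy":1,"dz":-0.5,"wx":0,"wy":0,"wz":0,"claw":0},
    {"dx":0,"dy":1,"dz":-0.5,"wx":0,"wy":0,"wz":0,"claw":0},
  ],
)

```text
clock: 11.95
tool_pos: [0.5041, 0.1529, 0.1924]
eef_rot: [-0.061, 0.998, -0.001, -0.001]
contact_force: [-0.3, -0.8, 0.4]
opening: 0.005
finger_force: 0.0
```

```bash
python3 - <<'E'
from h import *
go(W(0,0,.2))
p,d=viewer.snapshot("side");P=cloud("side",d)
L=P[...,:2]-C; a,b=L@X,L@Y
g=lambda lx,ly:np.nanmedian(P[...,2][(abs(a-lx)<.004)&(abs(b-ly)<.005)&(P[...,2]<.12)]).round(4)
print("start",g(-.1,-.085),"rocker f/r",g(-.114,.085),g(-.085,.085),"lid",g(-.03,.06),g(-.03,-.06),"stop",g(-.1,0))
cv2.imwrite("pics/side6.png",p[...,::-1])
E
```

```text
t 11.95 pos [0.5041 0.1529 0.1924] F [-0.3 -0.8  0.4] op 0.0 q [-0.14  0.65 -0.4   1.9   0.39  0.67  0.92]
shift/8cm [-1.254  0.016 -0.099] turn [-0.    -0.001  0.001]
start 0.0815 rocker f/r 0.0728 0.0767 lid 0.0909 0.0894 stop 0.0859
```

View pics/side6.png

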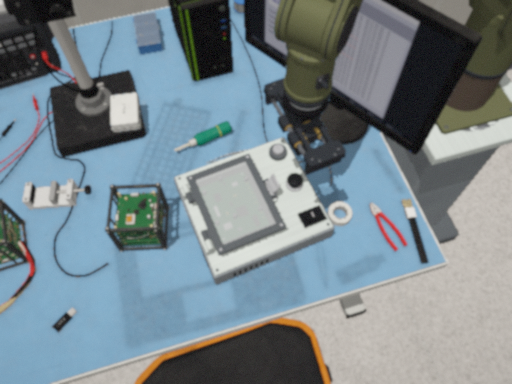

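The final view shows the lid shut around (235,205), the rocker on at (313,215), start back up at (278,152), and the screwdriver and tape in place.

```bash
python3 -c "
from plant import workorder
print(workorder.finish_job())"
```

```text
the job is handed in; nothing more can be done
None
```

I shut and latched the lid, then switched the mains rocker on, then pressed start fully home and let it spring back; stop and the loose items were not touched, and the job was handed in at about 12 s.

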